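# Lock the bayonet chuck onto the lathe spindle

### The job

Lock the bayonet chuck onto the lathe spindle: push it along the spindle towards the headstock until the pin is at the bottom of the slot, then push the steel bar that sticks out of the chuck over, away from the robot's side of the lathe, until it stops. Only push with the fingers, never grip the bar, and leave the collet, the bone blank, the tool rest and the magnifier where they are. Finish with the robot clear of everything.

Things in the scene. Friction and masses are not known exactly. Their poses are not given: they have to be found in the camera images.
- lathe: Grey bench lathe, fixed, 480 mm long, turned up to 26 degrees either way. Origin on the bench below the spindle axis, which is level, 115 mm up, along own y; +y points to the headstock (casting 120 mm wide, y +62 to +212 mm, 175 mm high; flange at y +50). Own x is level and points away from the robot's side. Bed 110 mm wide, 40 mm high, y -240 to +240 mm.
- chuck_travel (a joint): How far the chuck is pushed along the spindle (lathe +y), m: 0 at the slot's mouth, 0.028 home against the stop. Starts at 0 to 0.010. Takes about 5 N and stays where left. It may be pushed at its bar or front face.
- chuck_twist (a joint): Twist of the chuck about the spindle, rad: 0 (with up to 0.05 of play) while the pin is in the slot's straight leg, 0.8 locked, against the stop. Grows as the bar swings towards lathe +x. Turns only with the chuck travel above 0.025; before that the slot wall bears on the pin. Takes 2 to 3 N at the bar, stays where left.
- bar_tip (a point): Centre of the outer end of the bar, a bright steel rod, 14 mm diameter, standing radially out of the chuck's rim, its end 115 mm from the spindle axis; it moves with the chuck. It leans 0.4 rad from upright towards lathe -x (robot's side) at twist 0, and 0.4 rad towards +x at twist 0.8. At travel 0 it stands at lathe y -36 mm.
- bar_root (a point): Where the bar leaves the chuck's rim, 50 mm from the spindle axis. The chuck is blackened steel: body 100 mm diameter, 40 mm long (lathe y -56 to -16 mm at travel 0), four jaws 13 mm out of its front face (-y side); towards the headstock a sleeve, 84 mm diameter, 35 mm long, with the L-shaped slot on its upper side.
- pin_top (a point): Outer end of the fixed pin, 8 mm diameter, that stands out of the spindle nose near its top through the chuck's slot, 49 mm from the spindle axis, at lathe y +20 mm.
- collet: Spare brass collet, upright, 38 mm diameter at its top, 50 mm tall, loose; origin at the centre of its underside. To be left alone.
- blank: Square bone spindle blank, 24 x 120 x 24 mm, lying loose on the bench, long in its own y; origin at the centre of its underside. To be left alone.
- tool_rest: Red lacquered T-shaped tool rest, 130 mm long in its own y, 94 mm tall, standing loose on its 60 x 80 mm foot; origin at the centre of its underside. To be left alone.
- magnifier: Round hand magnifier lying flat, glass and rim 78 mm diameter, handle to 128 mm from the centre along its own +x, 14 mm high; origin under the centre of the glass, on the bench. To be left alone.

How it is judged:
By the outcome, as a careful person would: the job done as asked, in the order asked, and still so for the second after the job is handed in, with the robot touching nothing.
It also fails if it takes over 42 s, if anything falls off the work surface, if the arm or the gripper's body presses on something with over 40 N, if the wrist force passes 120 N, or if a joint passes its speed limit or range.

### The arm

A 7-joint arm with a two-finger parallel gripper is mounted at the origin on the work surface. World frame = base frame: x ahead of the robot, y to its left, z up, the work surface at z = 0. Lengths are in m, angles in degrees, forces in N, time in s.
With the tool pointing down it reaches from about 0.425 to 0.95 m from the base axis. Payload 4.7 kg.
Tool frame: the origin (TCP) lies between the finger pads; the fingertips stand 25 mm ahead of it and the grasp point (between the pads) lies 6 mm ahead of it; z points along the fingers, y is the direction in which the jaws open and shut (so a half turn about z gives the same grasp; the last joint's range is limited). The gripper opens to 85 mm and grips with 20 to 120 N. Pads are 22 mm wide; open, the fingers measure 114 mm over their backs; the gripper's body (76 mm by 85 mm) begins 54 mm behind the grasp point. The pads swing forward as they close: fully open they stand 13 mm farther back than shut.
Start: joints at [-73.562, 26.849, -2.785, 87.806, 1.381, 65.374, -4.715], TCP at [0.21, 0.642, 0.256] pointing down, gripper open.
Joint ranges: [-148.3, 148.3], [-19.14, 114.17], [-79.39, 73.82], [5.75, 140.21], [-59.74, 239.74], [12.07, 113.84], [-152.46, 152.46]. Speed limits (degrees/s): [147.25, 147.25, 180, 180, 180, 180, 180].

### API

Orientations are given as [roll, pitch, yaw] about the fixed x, y, z axes, in that order (R = Rz(yaw) Ry(pitch) Rx(roll)).
In Python, from bench import state, camera, get_calibration, finish_job gives the robot as it stands. The module is installed in compiled form; this text tells all that it offers.
- The arm moves only by the tool drive_tool, never from a script. Its argument "increments" is a list of rows, each a list of 7 numbers: the shift along the tool's x, y, z as a fraction of full scale, then the turn, a rotation vector about the tool's x, y, z as a fraction of full scale, then the finger opening in mm, from 0 to 85.4. A call has 1 to 12 rows; each row shifts and turns the commanded pose from where the row before left it, along the tool's axes as they then stand; what a row does not reach is not made up. Full scale, the value 1, is 0.03 m for a shift and 180 degrees for a turn. A row lasts 1/12 s, in which the tool goes at most 41.7 mm and 7.16 degrees, less where a joint would pass 70% of its speed; a pose out of reach is approached as far as the arm can. A call with a number of a shift or a turn outside -1 to 1 is refused whole. A call with a gripper value outside its range is refused whole. The fingers move at their own pace and stop on an object; "grip_force" is the grip in N (left out, the last holds). Time passes only in rows, so rows that do not move let the fingers close. It gives the time, the measured TCP pose, the force and the opening at its end, in the units of the state.
- state(): the state, without advancing time (a new reading comes with each control period).
- camera(name): name is "side" or "top"; returns (picture, depth): 384x512x3 uint8, blue, green, red; 384x512 float32, m along the optical axis (not along the pixel's ray), 0 where there is no reading.
- get_calibration(name): a dict with "fx", "fy", "cx", "cy" (pixels), "world_to_cam" (4x4, takes a point from world to camera coordinates). Camera axes: x right, y down, z forward; pixel columns grow to the right and rows downward; lengths in m; the calibration is good to about 2 mm. A picture is of the moment at which its call begins. get_calibration takes no time and is no camera call.
- finish_job(): hands the job in, once; it reports no verdict.
The state is a dict: "t": time; "q": joint angles; "dq": joint speeds; "joint_efforts": joint torques, N m; "ee_pos": TCP position; "eef_rot": TCP orientation; "contact_force": force on the tool from outside, world axes, zero at the start; "wrist_torque": the same for the moment, N m; "gripper_width": finger opening in m.
Only numpy, scipy, OpenCV 4.12 (cv2) and the standard library are available. Lean on these libraries where they do the work, as an engineer would, in place of code of your own. Each camera call takes 0.05 s, during which the arm holds its last target.

## Working session

There is one attempt and no reset: what is moved stays moved. The work goes in short steps, Python scripts to look and compute and a tool call to move; the robot and the scene stay as the last step left them, time stands still between calls to the robot, and variables do not carry over. Pictures are saved under pics/ and viewed, and the job is handed in when it is done.

Besides the shell and the picture viewer there is one more tool, called after "Call:" in YAML: its name, and indented under it one key for each argument. drive_tool: Moves the arm, as the interface text tells. Its arguments: {"type":"object","properties":{"increments":{"type":"array","items":{"type":"array","items":{"type":"number"}}},"grip_force":{"type":"number"}},"required":["increments"]}

```bash
mkdir -p pics; python3 - <<'E'
from bench import *
import cv2,numpy as np
s=state();print({k:np.round(v,3).tolist() for k,v in s.items()})
for n in("side","top"):
    p,d=camera(n);cv2.imwrite(f"pics/{n}0.png",p);np.save(f"{n}0.npy",d)
    print(n,{k:np.round(v,4).tolist() for k,v in get_calibration(n).items()})
E
```

```text
{'t': 0.0, 'q': [-73.561, 26.897, -2.783, 87.876, 1.382, 65.376, -4.715], 'dq': [0.031, 0.095, -0.052, -0.004, 0.003, -0.056, -0.076], 'joint_efforts': [0.001, -51.032, -0.046, -23.77, 0.011, 0.008, -0.0], 'ee_pos': [0.209, 0.641, 0.255], 'eef_rot': [-179.885, 0.006, 161.907], 'contact_force': [0.115, 0.555, 0.987], 'wrist_torque': [-0.028, 0.033, -0.045], 'gripper_width': 0.085}
side {'fx': 423.2824, 'fy': 423.2824, 'cx': 250.8713, 'cy': 191.7821, 'world_to_cam': [[0.9899, -0.1401, -0.0237, -0.5469], [-0.0921, -0.5051, -0.8581, 0.1912], [0.1082, 0.8516, -0.5129, 0.8003], [0.0, 0.0, 0.0, 1.0]]}
top {'fx': 436.3314, 'fy': 436.3314, 'cx': 249.2426, 'cy': 198.3057, 'world_to_cam': [[0.0092, -0.9998, 0.0156, -0.0012], [-0.9905, -0.0112, -0.1374, 0.6012], [0.1375, -0.0142, -0.9904, 1.0685], [0.0, 0.0, 0.0, 1.0]]}
```

View pics/side0.png

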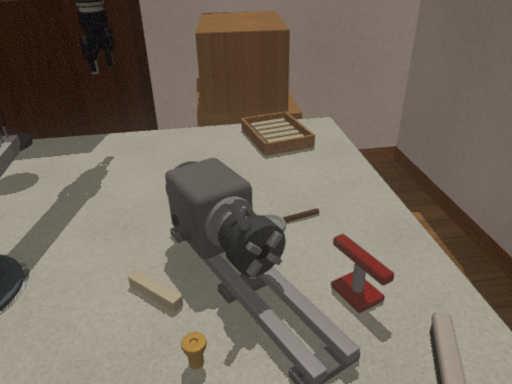

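View pics/top0.png

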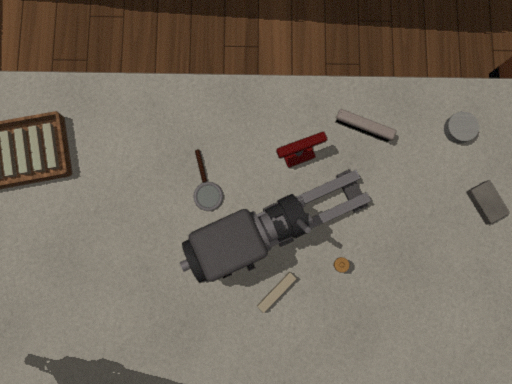

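```bash
python3 - <<'E'
import cv2
a=cv2.imread("pics/top0.png")[150:300,170:390];cv2.imwrite("pics/topc.png",cv2.resize(a,None,fx=3.6,fy=3.6,interpolation=cv2.INTER_CUBIC))
a=cv2.imread("pics/side0.png")[150:300,150:350];cv2.imwrite("pics/sidec.png",cv2.resize(a,None,fx=4,fy=4,interpolation=cv2.INTER_CUBIC))
E
```

```text
(no output)
```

View pics/topc.png

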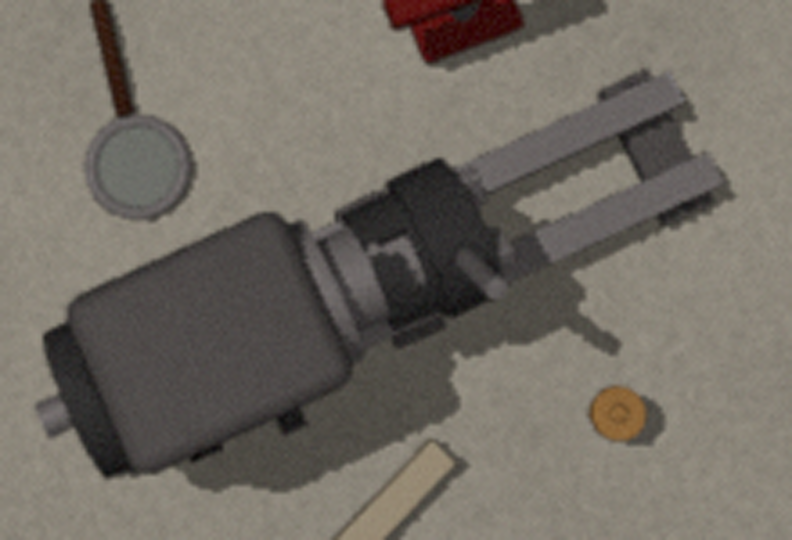

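View pics/sidec.png

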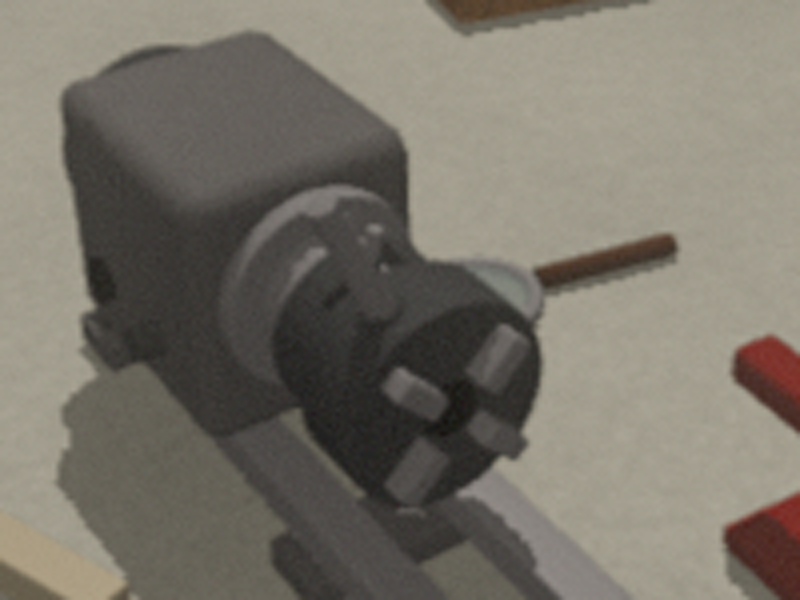

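```bash
cat > h.py <<'E'
import numpy as np,cv2
from bench import *
def cloud(n,d):
    c=get_calibration(n);v,u=np.mgrid[0:384,0:512]
    P=np.stack([(u-c["cx"])/c["fx"]*d,(v-c["cy"])/c["fy"]*d,d],-1)
    T=np.array(c["world_to_cam"]);W=(P-T[:3,3])@T[:3,:3]
    W[d==0]=np.nan;return W
def proj(n,p):
    c=get_calibration(n);T=np.array(c["world_to_cam"]);q=T[:3,:3]@np.asarray(p)+T[:3,3]
    return np.round([c["cx"]+c["fx"]*q[0]/q[2],c["cy"]+c["fy"]*q[1]/q[2]],1)
E
python3 - <<'E'
from h import *
W=cloud("top",np.load("top0.npy"))
z=W[...,2];print("bench z",np.nanmedian(z[100:300,100:420]))
m=(z>.160)&(z<.19);m[:,:180]=0;m[:, 271:]=0;m[:200]=0;m[290:]=0
k=W[m][:,:2].astype(np.float32);print(len(k),np.median(z[m]))
r=cv2.minAreaRect(k*1000);print(r)
m=(z>.03)&(z<.05);m[:,:310]=0;m[:,375:]=0;m[:165]=0;m[225:]=0
k=W[m][:,:2].astype(np.float32);r=cv2.minAreaRect(k*1000);print(len(k),r);print(cv2.boxPoints(r))
for v in range(214,236,2):
  print(v,[ "%.0f"%(1000*x) for x in z[v,294:316:2]])
for p in[(309,230),(306,228),(303,225),(300,222)]:print(p,W[p[1],p[0]])
E
```

```text
bench z 0.0013688758995098974
3939 0.1748907504323666
((477.6634826660156, 57.719390869140625), (119.94546508789062, 183.4049072265625), 25.196704864501953)
1169 ((604.0588989257812, -211.7335662841797), (89.94427490234375, 168.62353515625), 25.10113525390625)
[[ 527.5674  -154.46213]
 [ 599.10046 -307.16092]
 [ 680.5504  -269.005  ]
 [ 609.01733 -116.30621]]
214 ['166', '166', '166', '166', '163', '163', '134', '138', '1', '2', '3']
216 ['163', '165', '166', '169', '165', '164', '162', '139', '142', '2', '38']
218 ['166', '166', '168', '168', '163', '163', '163', '142', '146', '149', '41']
220 ['161', '168', '170', '176', '170', '159', '158', '147', '149', '145', '39']
222 ['164', '164', '172', '182', '191', '183', '157', '154', '146', '143', '42']
224 ['159', '165', '175', '190', '200', '203', '201', '152', '38', '38', '46']
226 ['158', '158', '159', '189', '201', '212', '217', '215', '40', '41', '43']
228 ['158', '158', '153', '151', '204', '218', '225', '221', '222', '0', '0']
230 ['155', '149', '150', '147', '146', '217', '223', '224', '221', '2', '3']
232 ['152', '149', '146', '144', '140', '138', '222', '218', '-3', '-3', '0']
234 ['140', '142', '139', '134', '130', '118', '6', '5', '-3', '-1', '0']
(309, 230) [ 0.510154   -0.11932993  0.22072033]
(306, 228) [ 0.51403183 -0.11244082  0.22468025]
(303, 225) [ 0.52174025 -0.1087343   0.20612235]
(300, 222) [ 0.53018076 -0.10548559  0.18207087]
```

```bash
cat >> h.py <<'E'
yaw=np.radians(25.1);Y=np.array([-np.sin(yaw),np.cos(yaw)]);X=np.array([np.cos(yaw),np.sin(yaw)])
O=np.array([.538,-.0707])
def L(W): return np.stack([(W[...,:2]-O)@X,(W[...,:2]-O)@Y,W[...,2]],-1)
def w(l): return np.r_[O+l[0]*X+l[1]*Y,l[2]]
E
python3 - <<'E'
from h import *
for n in("top","side"):
    Lc=L(cloud(n,np.load(n+"0.npy")));print(n)
    x,y,z=Lc[...,0],Lc[...,1],Lc[...,2]
    m=(abs(x)<.09)&(z>.178)&(y<0)&(y>-.1)
    for a in np.arange(.18,.235,.01):
        k=m&(z>=a)&(z<a+.01)
        if k.sum():print("%.3f"%a,k.sum(),np.round(Lc[k].mean(0)*1000,1),np.round(Lc[k].min(0)*1000),np.round(Lc[k].max(0)*1000))
    hs=(z>.171)&(z<.179)&(abs(x)<.04);print("hs y",np.percentile(y[hs],[0.5,2,50,98,99.5]), "x",np.percentile(x[(z>.17)&(z<.18)&(y>.08)&(y<.2)&(abs(x)<.1)],[1,50,99]))
    b=(abs(z-.04)<.006)&(y<-.12)&(y>-.26)&(abs(x)<.08);print("bed",b.sum(),np.percentile(x[b],[1,99]),np.percentile(y[b],[.5,1,5]))
    ch=(abs(x)<.01)&(z>.155)&(z<.17);print("chuck top y",np.percentile(y[ch],[2,98]),ch.sum())
    for nm,c in(("collet",(341,265)),("blank",(277,292)),("rest",(300,155))):
        if n=="top":print(nm,Lc[c[1],c[0]],cloud(n,np.load(n+"0.npy"))[c[1],c[0]])
print(proj("top",w([-.0448,-.036,.221])),proj("top",w([-.0448,-.026,.221])))
E
```

```text
top
0.180 12 [-24.3 -27.9 185.6] [-30. -36. 181.] [-21. -23. 189.]
0.190 11 [-27.8 -28.2 194.3] [-33. -36. 190.] [-24. -23. 199.]
0.200 15 [-32.2 -28.  205. ] [-37. -35. 200.] [-28. -23. 210.]
0.210 17 [-39.2 -28.5 216.2] [-50. -35. 210.] [-32. -23. 220.]
0.220 28 [-42.9 -29.4 222.7] [-49. -36. 221.] [-38. -23. 227.]
hs y [0.06498548 0.06766596 0.13729591 0.20558648 0.20825098] x [-0.05634662 -0.00080772  0.0560285 ]
bed 931 [-0.04456152  0.04417021] [-0.23877886 -0.23805857 -0.23330608]
chuck top y [-0.04725158  0.23123078] 384
collet [-0.1579566  -0.09581656  0.04789892] [ 0.43560476 -0.22447359  0.04789892]
blank [-0.15376565  0.07569758  0.02171798] [ 0.36664376 -0.06737793  0.02171798]
rest [ 0.14158673 -0.12989304  0.01821884] [ 0.72131708 -0.12826607  0.01821884]
side
0.180 45 [-32.2 -33.6 185. ] [-40. -37. 180.] [-25. -29. 190.]
0.190 45 [-36.8 -33.5 195.1] [-45. -36. 190.] [-28. -27. 200.]
0.200 47 [-40.9 -33.5 205.2] [-48. -37. 200.] [-32. -28. 210.]
0.210 54 [-45.5 -32.8 215.6] [-52. -37. 210.] [-37. -27. 220.]
0.220 34 [-45.5 -29.5 221.8] [-51. -36. 220.] [-41. -22. 224.]
hs y [-0.03481644  0.0646472   0.12536439  1.31449232  1.33436489] x [-0.05882284 -0.00857663  0.05248021]
bed 2438 [-0.04718941  0.04187146] [-0.23866879 -0.23845596 -0.23611735]
chuck top y [-0.04914605  1.32169283] 356
[310.4 228.8] [306.2 230.8]
```

Call:
drive_tool:
  increments:
    - [0,0,-0.31,0,0,0.0372,0]
    - [0,0,-0.31,0,0,0.0372,0]
    - [0,0,-0.31,0,0,0.0372,0]
    - [0,0,-0.31,0,0,0.0372,0]
    - [0,0,-0.31,0,0,0.0372,0]
    - [0,0,-0.31,0,0,0.0372,0]
    - [0,0,-0.31,0,0,0.0372,0]
    - [0,0,0,0,0,0,0]
    - [0,0,0,0,0,0,0]
  grip_force: 40

```text
t: 0.85
ee_pos: [0.2094, 0.6417, 0.3213]
eef_rot: [180.0, -0.0, 115.2]
contact_force: [-0.7, 0.4, -0.5]
gripper_width: -0.0001
```

```bash
cat >> h.py <<'E'
def go(l):
    s=state();p=np.array(s["ee_pos"]);a=L(p);d=np.array(l)-a
    print("t",round(s["t"],2),"rot",np.round(s["eef_rot"],1),"lathe mm",np.round(a*1000,1),"F",np.round(s["contact_force"],1),"Flathe",np.round([np.dot(s["contact_force"][:2],X),np.dot(s["contact_force"][:2],Y)],1),"w",s["gripper_width"])
    print("units tool x=Y %.3f y=X %.3f z=-Z %.3f"%(d[1]/.03,d[0]/.03,-d[2]/.03))
E
python3 -c "
from h import *
go([-.037,-.075,.32])"
```

```text
t 0.85 rot [180.   -0.  115.2] lathe mm [  4.7 784.5 321.3] F [-0.7  0.4 -0.5] Flathe [-0.5  0.6] w -7.585030243734246e-05
units tool x=Y -28.650 y=X -1.388 z=-Z 0.044
```

Call:
drive_tool:
  increments:
    - [-0.4,0.2,0,0,0,0,0]
    - [-0.8,0.2,0,0,0,0,0]
    - [-0.9,0.2,0,0,0,0,0]
    - [-0.9,0.2,0,0,0,0,0]
    - [-0.9,0.2,0,0,0,0,0]
    - [-0.9,0.2,0,0,0,0,0]
    - [-0.9,0.2,0,0,0,0,0]
    - [-0.9,0.2,0,0,0,0,0]
    - [-0.9,0.2,0,0,0,0,0]
    - [-0.9,0.2,0,0,0,0,0]
    - [-0.9,0,0,0,0,0,0]
    - [-0.9,0,0,0,0,0,0]

```text
t: 1.85
ee_pos: [0.3945, 0.387, 0.3204]
eef_rot: [-179.9, 0.1, 115.1]
contact_force: [0.4, 0.0, -0.4]
gripper_width: 0.0001
```

```bash
python3 -c "
from h import *
go([-.037,-.075,.32])"
```

```text
t 1.85 rot [-1.799e+02  1.000e-01  1.151e+02] lathe mm [ 64.2 475.3 320.4] F [ 0.4  0.  -0.4] Flathe [ 0.4 -0.1] w 5.768044997602061e-05
units tool x=Y -18.345 y=X -3.374 z=-Z 0.014
```

Call:
drive_tool:
  increments:
    - [-0.9,0,0,0,0,0,0]
    - [-0.9,0,0,0,0,0,0]
    - [-0.9,0,0,0,0,0,0]
    - [-0.9,0,0,0,0,0,0]
    - [-0.9,0,0,0,0,0,0]
    - [-0.9,0,0,0,0,0,0]
    - [-0.9,0,0,0,0,0,0]
    - [-0.9,0,0,0,0,0,0]
    - [-0.9,-0.2,0,0,0,0,0]
    - [-0.9,-0.2,0,0,0,0,0]
    - [-0.9,-0.3,0,0,0,0,0]
    - [-0.9,-0.3,0,0,0,0,0]

```text
t: 2.85
ee_pos: [0.5028, 0.0809, 0.3205]
eef_rot: [-179.9, -0.0, 115.1]
contact_force: [-0.7, -0.5, -0.0]
gripper_width: -0.0
```

Call:
drive_tool:
  increments:
    - [-0.9,-0.3,0,0,0,0,0]
    - [-0.9,-0.3,0,0,0,0,0]
    - [-0.9,-0.3,0,0,0,0,0]
    - [-0.9,-0.3,0,0,0,0,0]
    - [-0.9,-0.3,0,0,0,0,0]
    - [-0.9,-0.3,0,0,0,0,0]
    - [-0.9,-0.3,0,0,0,0,0]
    - [-0.6,-0.2,0,0,0,0,0]
    - [-0.3,0,0,0,0,0,0]
    - [0,0,0,0,0,0,0]
    - [0,0,0,0,0,0,0]

```text
t: 3.77
ee_pos: [0.5319, -0.1409, 0.3207]
eef_rot: [-179.9, -0.1, 115.1]
contact_force: [0.9, 0.0, -0.8]
gripper_width: -0.0004
```

```bash
python3 -c "
from h import *
go([-.037,-.075,.207])"
```

```text
t 3.77 rot [-1.799e+02 -1.000e-01  1.151e+02] lathe mm [-35.3 -61.  320.7] F [ 0.9  0.  -0.8] Flathe [ 0.8 -0.3] w -0.00039104967090180945
units tool x=Y -0.466 y=X -0.058 z=-Z 3.789
```

Back off to y −75 and lower, then look.

Call:
drive_tool:
  increments:
    - [-0.47,-0.06,0,0,0,0,0]
    - [0,0,0.4,0,0,0,0]
    - [0,0,0.7,0,0,0,0]
    - [0,0,0.7,0,0,0,0]
    - [0,0,0.7,0,0,0,0]
    - [0,0,0.7,0,0,0,0]
    - [0,0,0.4,0,0,0,0]
    - [0,0,0.19,0,0,0,0]
    - [0,0,0,0,0,0,0]
    - [0,0,0,0,0,0,0]

```text
t: 4.6
ee_pos: [0.537, -0.1545, 0.2081]
eef_rot: [180.0, 0.0, 115.1]
contact_force: [-0.6, -0.6, 0.6]
gripper_width: -0.0003
```

```bash
python3 - <<'E'
from h import *
go([-.037,-.0475,.207])
for n,(a,b,c,e) in (("side",(100,280,130,370)),("top",(150,300,200,400))):
    p,d=camera(n);cv2.imwrite(f"pics/{n}1.png",cv2.resize(p[a:b,c:e],None,fx=3.3,fy=3.3,interpolation=cv2.INTER_CUBIC))
E
```

```text
t 4.6 rot [180.    0.  115.1] lathe mm [-36.5 -75.5 208.1] F [-0.6 -0.6  0.6] Flathe [-0.9 -0.3] w -0.00027366017293135316
units tool x=Y 0.933 y=X -0.017 z=-Z 0.035
```

View pics/side1.png

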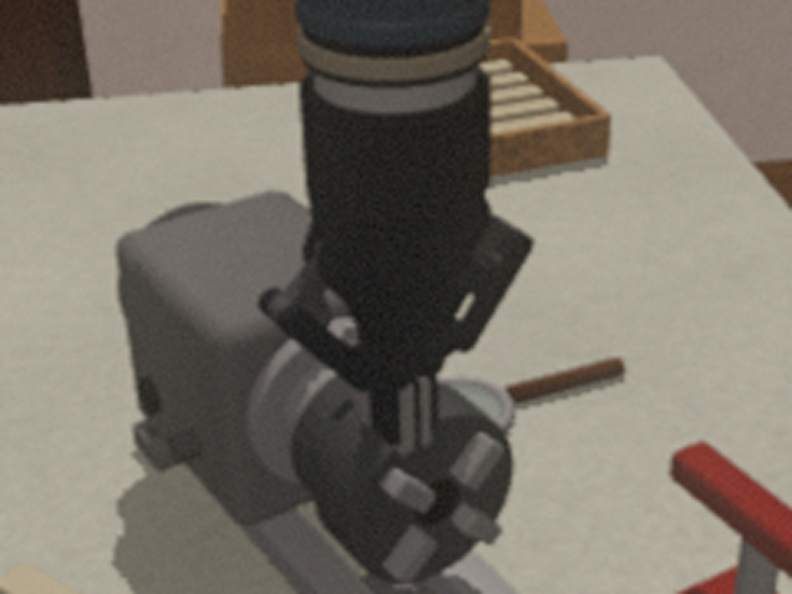

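View pics/top1.png

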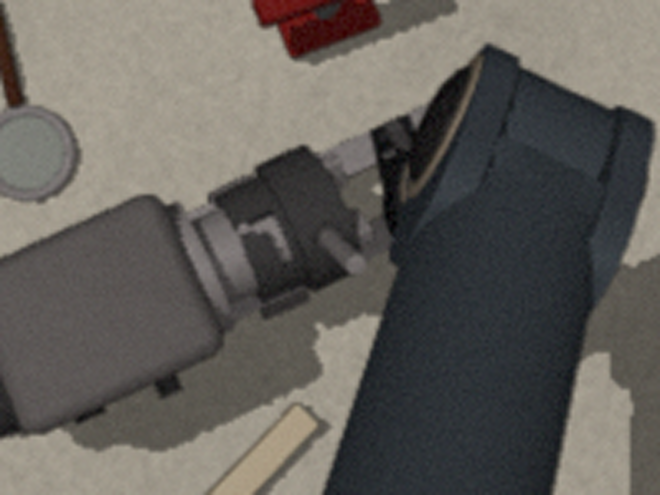

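Call:
drive_tool:
  increments:
    - [0,0,-0.3,0,0,0,0]
    - [0.3,0,0,0,0,0,0]
    - [0.4,0,0,0,0,0,0]
    - [0.1,0,0,0,0,0,0]
    - [0.1,0,0,0,0,0,0]
    - [0.1,0,0,0,0,0,0]
    - [0.1,0,0,0,0,0,0]
    - [0.1,0,0,0,0,0,0]
    - [0,0,0,0,0,0,0]
    - [0,0,0,0,0,0,0]

```text
t: 5.53
ee_pos: [0.522, -0.1235, 0.217]
eef_rot: [179.9, 0.1, 115.0]
contact_force: [1.7, -4.6, -0.1]
gripper_width: -0.0001
```

```bash
python3 -c "
from h import *
go([-.037,-.026,.217])"
```

```text
t 5.53 rot [1.799e+02 1.000e-01 1.150e+02] lathe mm [-36.9 -41.  217. ] F [ 1.7 -4.6 -0.1] Flathe [-0.4 -4.8] w -0.0001016828738431824
units tool x=Y 0.499 y=X -0.004 z=-Z 0.001
```

Call:
drive_tool:
  increments:
    - [0.1,0,0,0,0,0,0]
    - [0.1,0,0,0,0,0,0]
    - [0.1,0,0,0,0,0,0]
    - [0.1,0,0,0,0,0,0]
    - [0,0,0,0,0,0,0]

```text
t: 5.95
ee_pos: [0.5167, -0.112, 0.217]
eef_rot: [180.0, 0.1, 115.0]
contact_force: [1.7, -4.3, 0.4]
gripper_width: 0.0
```

```bash
python3 -c "
from h import *
go([-.037,-.026,.217])"
```

```text
t 5.95 rot [1.80e+02 1.00e-01 1.15e+02] lathe mm [-36.8 -28.4 217. ] F [ 1.7 -4.3  0.4] Flathe [-0.3 -4.6] w 1.8294917589217456e-05
units tool x=Y 0.080 y=X -0.005 z=-Z -0.001
```

Call:
drive_tool:
  increments:
    - [0.06,0,0,0,0,0,0]
    - [0.06,0,0,0,0,0,0]
    - [0,0,0,0,0,0,0]

```text
t: 6.2
ee_pos: [0.5152, -0.1088, 0.217]
eef_rot: [180.0, 0.1, 115.0]
contact_force: [2.4, -4.3, 1.7]
gripper_width: 0.0
```

```bash
python3 -c "
from h import *
go([-.037,-.026,.217])"
```

```text
t 6.2 rot [1.80e+02 1.00e-01 1.15e+02] lathe mm [-36.9 -24.8 217. ] F [ 2.4 -4.3  1.7] Flathe [ 0.3 -4.9] w 3.9042601835009986e-05
units tool x=Y -0.039 y=X -0.005 z=-Z -0.001
```

Still sliding; carry on in small steps until the force rises.

Call:
drive_tool:
  increments:
    - [0.05,0,0,0,0,0,0]
    - [0.05,0,0,0,0,0,0]
    - [0,0,0,0,0,0,0]

```text
t: 6.45
ee_pos: [0.5145, -0.1077, 0.2173]
eef_rot: [179.9, 0.3, 115.0]
contact_force: [3.0, -8.4, -0.9]
gripper_width: -0.0001
```

Call:
drive_tool:
  increments:
    - [0.05,0,0,0,0,0,0]
    - [0.05,0,0,0,0,0,0]
    - [0,0,0,0,0,0,0]

```text
t: 6.7
ee_pos: [0.514, -0.1069, 0.2177]
eef_rot: [179.8, 0.5, 114.9]
contact_force: [5.1, -11.6, -1.9]
gripper_width: 0.0001
```

Call:
drive_tool:
  increments:
    - [0.07,0,0,0,0,0,0]
    - [0.07,0,0,0,0,0,0]
    - [0,0,0,0,0,0,0]

```text
t: 6.95
ee_pos: [0.5133, -0.1057, 0.2183]
eef_rot: [179.8, 0.8, 114.8]
contact_force: [8.2, -17.3, -2.7]
gripper_width: -0.0003
```

Call:
drive_tool:
  increments:
    - [-0.3,0,0,0,0,0,0]
    - [-0.6,0,0,0,0,0,0]
    - [-0.9,0,0,0,0,0,0]
    - [-0.9,0,0,0,0,0,0]
    - [-0.5,0,0,0,0,0,0]
    - [0,0,0,0,0,0,0]
    - [0,0,0,0,0,0,0]

```text
t: 7.53
ee_pos: [0.5503, -0.1852, 0.2158]
eef_rot: [-179.9, -0.2, 115.0]
contact_force: [-0.0, -0.1, 0.9]
gripper_width: -0.0001
```

```bash
cat >> h.py <<'E'
def look(tag):
    for n,(a,b,c,e) in (("side",(100,280,130,370)),("top",(150,300,200,400))):
        p,d=camera(n);cv2.imwrite(f"pics/{n}{tag}.png",cv2.resize(p[a:b,c:e],None,fx=3.3,fy=3.3,interpolation=cv2.INTER_CUBIC))
        Lc=L(cloud(n,d));x,y,z=Lc[...,0],Lc[...,1],Lc[...,2]
        m=(abs(x)<.09)&(z>.178)&(z<.228)&(y<.03)&(y>-.05)
        for a in np.arange(.18,.235,.01):
            k=m&(z>=a)&(z<a+.01)
            if k.sum():print(n,"%.3f"%a,k.sum(),np.round(np.median(Lc[k],0)*1000,1),np.round(Lc[k].min(0)*1000),np.round(Lc[k].max(0)*1000))
E
python3 -c "
from h import *
go([-.1,-.008,.22])
look(2)"
```

```text
t 7.53 rot [-179.9   -0.2  115. ] lathe mm [ -37.4 -108.9  215.8] F [-0.  -0.1  0.9] Flathe [-0.  -0.1] w -0.0001197563618131001
units tool x=Y 3.363 y=X -2.087 z=-Z -0.139
side 0.180 31 [-35.3 -12.2 185.2] [-40. -15. 180.] [-28.  -7. 190.]
side 0.190 21 [-40.8 -11.  195.3] [-44. -13. 190.] [-35.  -5. 200.]
side 0.200 8 [-45.6  -8.4 203.9] [-48. -12. 202.] [-44.  -6. 208.]
side 0.210 2 [-48.9  -4.  215.2] [-49.  -7. 211.] [-49.  -1. 220.]
side 0.220 5 [-44.8  -3.1 222.1] [-50.  -6. 220.] [-40.  -0. 223.]
top 0.180 10 [-23.1  -5.4 183.9] [-27. -12. 181.] [-20.  -1. 187.]
top 0.190 13 [-27.4  -3.5 193. ] [-35. -12. 190.] [-23.  -1. 199.]
top 0.200 11 [-30.6  -5.9 201.9] [-37. -12. 201.] [-28.  -1. 208.]
top 0.210 22 [-36.9  -6.4 216.1] [-50. -13. 210.] [-32.  -1. 220.]
top 0.220 27 [-42.8  -7.9 222.5] [-48. -14. 220.] [-37.  -2. 226.]
```

View pics/top2.png

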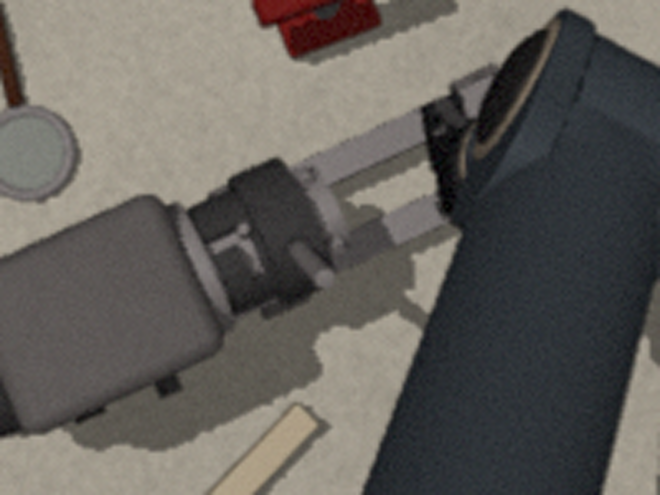

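View pics/side2.png

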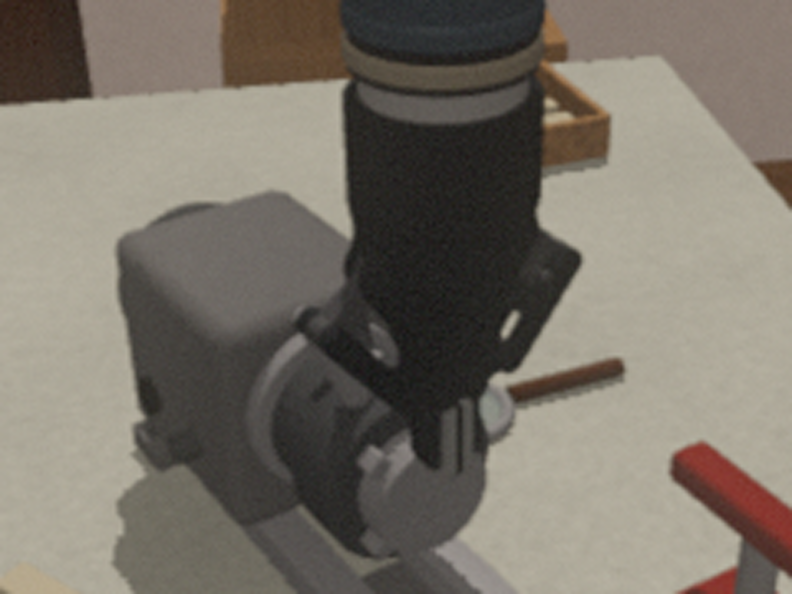

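Call:
drive_tool:
  increments:
    - [0,-0.3,-0.14,0,0,0,0]
    - [0,-0.6,0,0,0,0,0]
    - [0,-0.6,0,0,0,0,0]
    - [0,-0.5,0,0,0,0,0]
    - [0.3,-0.1,0,0,0,0,0]
    - [0.6,0,0,0,0,0,0]
    - [0.8,0,0,0,0,0,0]
    - [0.8,0,0,0,0,0,0]
    - [0.6,0,0,0,0,0,0]
    - [0.26,0,0,0,0,0,0]
    - [0,0,0,0,0,0,0]
    - [0,0,0,0,0,0,0]

```text
t: 8.63
ee_pos: [0.4517, -0.1211, 0.2212]
eef_rot: [179.9, 0.0, 115.1]
contact_force: [0.1, -0.7, -0.3]
gripper_width: -0.0001
```

```bash
python3 -c "
from h import *
go([-.07,-.0075,.22])"
```

```text
t 8.63 rot [179.9   0.  115.1] lathe mm [-99.5  -9.  221.2] F [ 0.1 -0.7 -0.3] Flathe [-0.2 -0.6] w -0.00012626712872488107
units tool x=Y 0.050 y=X 0.984 z=-Z 0.041
```

Call:
drive_tool:
  increments:
    - [0.05,0.4,0.03,0,0,0,0]
    - [0,0.4,0,0,0,0,0]
    - [0,0.1,0,0,0,0,0]
    - [0,0.1,0,0,0,0,0]
    - [0,0.1,0,0,0,0,0]
    - [0,0.1,0,0,0,0,0]
    - [0,0.1,0,0,0,0,0]
    - [0,0.1,0,0,0,0,0]
    - [0,0.1,0,0,0,0,0]
    - [0,0,0,0,0,0,0]

```text
t: 9.47
ee_pos: [0.492, -0.1007, 0.2201]
eef_rot: [180.0, 0.0, 115.1]
contact_force: [-2.0, -1.1, 2.6]
gripper_width: -0.0003
```

```bash
python3 -c "
from h import *
go([0,-.0075,.22])"
```

```text
t 9.47 rot [180.    0.  115.1] lathe mm [-54.4  -7.6 220.1] F [-2.  -1.1  2.6] Flathe [-2.3 -0.1] w -0.000292144448253365
units tool x=Y 0.004 y=X 1.813 z=-Z 0.002
```

Call:
drive_tool:
  increments:
    - [0,0.12,0,0,0,0,0]
    - [0,0.12,0,0,0,0,0]
    - [0,0.12,0,0,0,0,0]
    - [0,0.12,0,0,0,0,0]
    - [0,0.12,0,0,0,0,0]
    - [0,0.12,0,0,0,0,0]
    - [0,0.12,0,0,0,0,0]
    - [0,0.12,0,0,0,0,0]
    - [0,0.12,0,0,0,0,0]
    - [0,0.12,0,0,0,0,0]
    - [0,0.12,0,0,0,0,0]
    - [0,0,0,0,0,0,0]

```text
t: 10.47
ee_pos: [0.5282, -0.0836, 0.22]
eef_rot: [180.0, 0.0, 115.1]
contact_force: [-0.4, -0.3, 1.4]
gripper_width: -0.0002
```

```bash
python3 -c "
from h import *
go([0.01,-.0075,.22])
look(3)"
```

```text
t 10.47 rot [180.    0.  115.1] lathe mm [-14.4  -7.5 220. ] F [-0.4 -0.3  1.4] Flathe [-0.5 -0.1] w -0.00023573429587404963
units tool x=Y 0.000 y=X 0.813 z=-Z -0.000
side 0.180 42 [  0.5 -11.5 184.6] [ -3. -14. 180.] [ 11.  -4. 190.]
side 0.190 50 [  1.  -12.1 196.2] [-22. -18. 190.] [ 11.  -8. 200.]
side 0.200 111 [-14.4 -13.9 205.7] [-29. -20. 200.] [ 10.  -1. 210.]
side 0.210 133 [-15.7 -13.8 214.9] [-29. -20. 210.] [ 10.   1. 220.]
side 0.220 113 [-15.1 -13.7 224. ] [-29. -19. 220.] [ 13.   0. 228.]
```

View pics/side3.png

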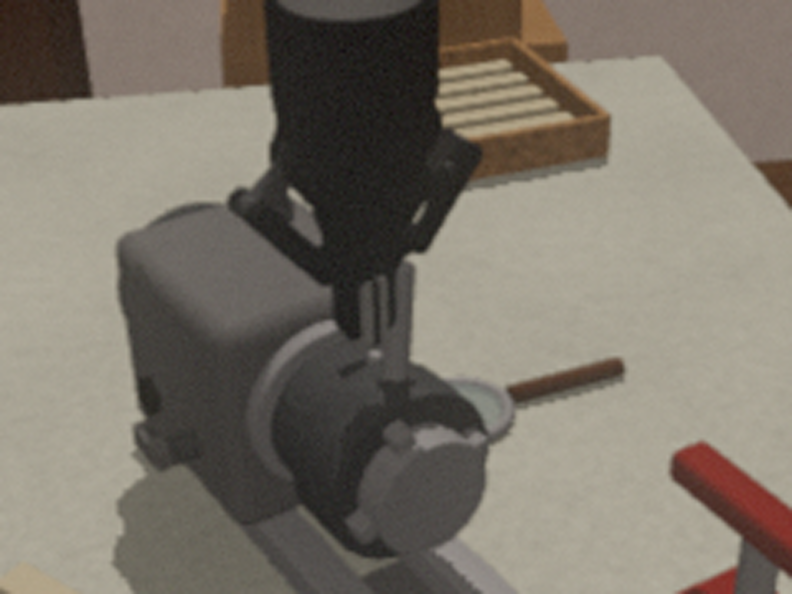

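Call:
drive_tool:
  increments:
    - [0,0.1,0,0,0,0,0]
    - [0,0.1,0,0,0,0,0]
    - [0,0.1,0,0,0,0,0]
    - [0,0.1,0,0,0,0,0]
    - [0,0.1,0,0,0,0,0]
    - [0,0.1,0,0,0,0,0]
    - [0,0.1,0,0,0,0,0]
    - [0,0,0,0,0,0,0]

```text
t: 11.23
ee_pos: [0.5471, -0.0748, 0.2199]
eef_rot: [180.0, 0.0, 115.1]
contact_force: [-2.0, -2.0, -0.3]
gripper_width: -0.0003
```

Call:
drive_tool:
  increments:
    - [0,0.08,0,0,0,0,0]
    - [0,0.08,0,0,0,0,0]
    - [0,0,0,0,0,0,0]

```text
t: 11.48
ee_pos: [0.5512, -0.0729, 0.22]
eef_rot: [180.0, 0.0, 115.1]
contact_force: [-1.6, -1.1, -0.3]
gripper_width: 0.0002
```

Call:
drive_tool:
  increments:
    - [0,0.06,0,0,0,0,0]
    - [0,0.06,0,0,0,0,0]
    - [0,0,0,0,0,0,0]

```text
t: 11.73
ee_pos: [0.5544, -0.0715, 0.22]
eef_rot: [180.0, 0.0, 115.0]
contact_force: [-1.6, -1.0, -0.8]
gripper_width: -0.0002
```

```bash
python3 -c "
from h import *
go([0.015,-.0075,.22])"
```

```text
t 11.73 rot [180.   0. 115.] lathe mm [ 14.5  -7.6 220. ] F [-1.6 -1.  -0.8] Flathe [-1.8 -0.2] w -0.00022150590775291763
units tool x=Y 0.005 y=X 0.017 z=-Z 0.001
```

Call:
drive_tool:
  increments:
    - [0,0.06,0,0,0,0,0]
    - [0,0.06,0,0,0,0,0]
    - [0,0,0,0,0,0,0]

```text
t: 11.98
ee_pos: [0.5566, -0.0705, 0.2198]
eef_rot: [-179.9, -0.0, 115.0]
contact_force: [-4.4, -1.5, 0.3]
gripper_width: -0.0001
```

Call:
drive_tool:
  increments:
    - [0,0.06,0,0,0,0,0]
    - [0,0.06,0,0,0,0,0]
    - [0,0,0,0,0,0,0]

```text
t: 12.23
ee_pos: [0.5578, -0.0701, 0.2194]
eef_rot: [-179.6, -0.1, 115.0]
contact_force: [-10.0, -3.9, 3.1]
gripper_width: -0.0002
```

Call:
drive_tool:
  increments:
    - [0,0.06,0,0,0,0,0]
    - [0,0.05,0,0,0,0,0]
    - [0,0,0,0,0,0,0]

```text
t: 12.48
ee_pos: [0.5588, -0.0698, 0.219]
eef_rot: [-179.4, -0.2, 114.9]
contact_force: [-12.8, -5.1, 5.4]
gripper_width: -0.0002
```

Call:
drive_tool:
  increments:
    - [0,-0.2,0,0,0,0,0]
    - [0,-0.4,0,0,0,0,0]
    - [0,-0.8,0,0,0,0,0]
    - [0,-0.8,-0.3,0,0,0,0]
    - [0,-0.8,-0.8,0,0,0,0]
    - [0,-0.8,-0.8,0,0,0,0]
    - [0,-0.4,-0.8,0,0,0,0]
    - [0.4,0,-0.8,0,0,0,0]
    - [0.8,0,-0.4,0,0,0,0]
    - [0.9,0,0,0,0,0,0]
    - [0.9,0,0,0,0,0,0]
    - [0.9,0,0,0,0,0,0]

```text
t: 13.48
ee_pos: [0.3999, -0.0131, 0.3381]
eef_rot: [179.7, -0.0, 115.0]
contact_force: [-0.2, 0.5, 0.2]
gripper_width: 0.0
```

Call:
drive_tool:
  increments:
    - [0.9,0.2,0,0,0,0,0]
    - [0.9,0.3,0,0,0,0,0]
    - [0.9,0.3,0,0,0,0,0]
    - [0.9,0.3,0,0,0,0,0]
    - [0.9,0.3,0,0,0,0,0]
    - [0.9,0.3,0,0,0,0,0]
    - [0.8,0.3,0,0,0,0,0]
    - [0.5,0.3,0,0,0,0,0]
    - [0.2,0,0,0,0,0,0]
    - [0,0,0,0,0,0,0]
    - [0,0,0,0,0,0,0]

```text
t: 14.4
ee_pos: [0.3748, 0.2016, 0.3372]
eef_rot: [180.0, -0.0, 115.0]
contact_force: [-0.4, -0.2, 0.1]
gripper_width: 0.0001
```

```bash
python3 -c "
from h import *
go([0.015,-.0075,.22])
look(4)
p,d=camera('top');cv2.imwrite('pics/topfull4.png',p)"
```

```text
t 14.4 rot [180.  -0. 115.] lathe mm [-32.2 315.8 337.2] F [-0.4 -0.2  0.1] Flathe [-0.4  0. ] w 9.07013281562174e-05
units tool x=Y -10.776 y=X 1.575 z=-Z 3.905
side 0.180 52 [ 23.  -10.7 185.1] [ 17. -15. 180.] [ 32.  -2. 190.]
side 0.190 51 [ 27.1 -11.6 195.6] [ 23. -14. 191.] [ 37.  -2. 200.]
side 0.200 51 [ 31.6 -11.3 205. ] [ 27. -14. 200.] [ 42.  -3. 210.]
side 0.210 50 [ 35.9 -11.2 214.8] [ 30. -15. 210.] [ 46.  -3. 220.]
side 0.220 27 [ 38.8  -9.5 221.7] [ 35. -14. 220.] [ 46.  -3. 224.]
top 0.180 14 [ 23.5  -6.7 185.3] [ 20. -13. 180.] [ 31.  -1. 189.]
top 0.190 14 [ 27.6  -6.9 194.4] [ 24. -14. 191.] [ 33.  -1. 199.]
top 0.200 17 [ 32.1  -6.6 205.5] [ 29. -13. 201.] [ 35.  -1. 210.]
top 0.210 21 [ 38.3  -6.2 215.4] [ 33. -14. 210.] [ 50.  -1. 220.]
top 0.220 26 [ 42.7  -8.4 221.8] [ 37. -14. 220.] [ 49.  -2. 225.]
```

View pics/side4.png

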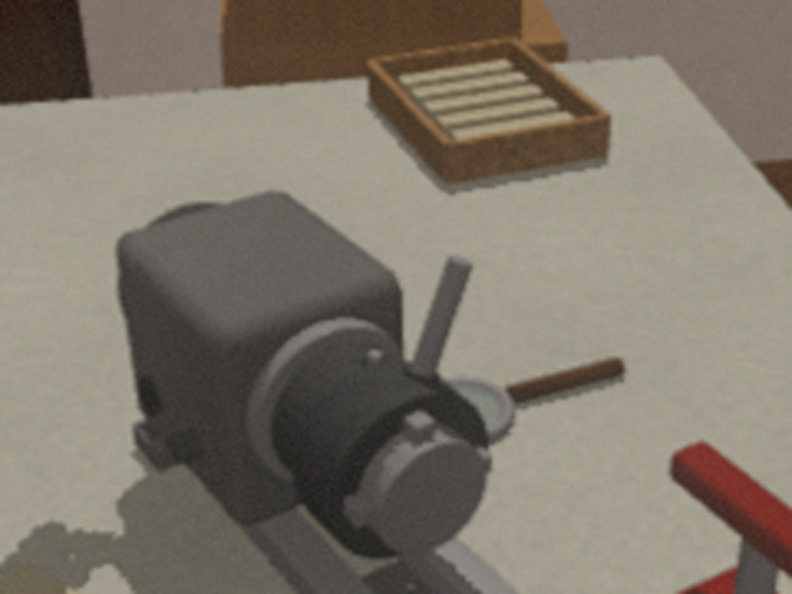

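View pics/top4.png

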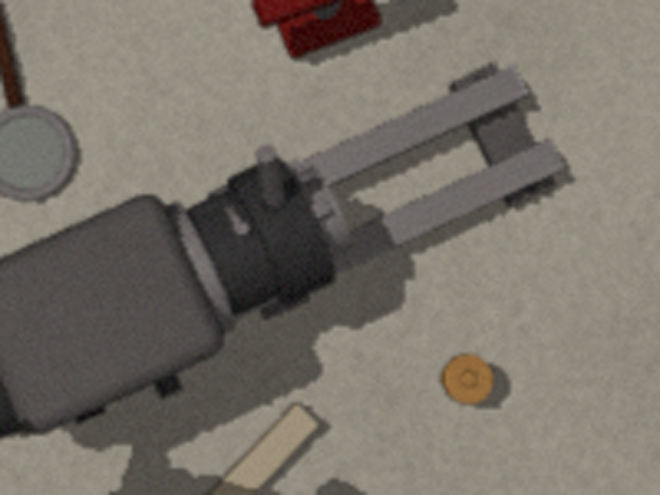

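View pics/topfull4.png

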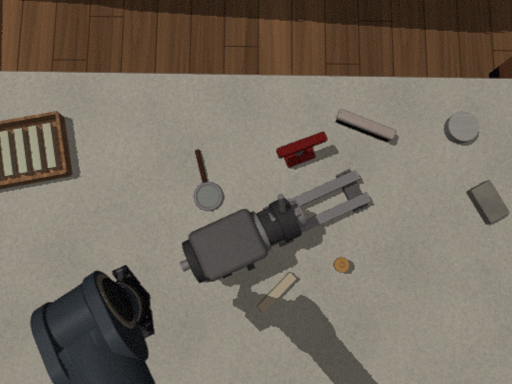

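```bash
python3 -c "
from bench import *
s=state();print(s['t'],s['contact_force']);print(finish_job())"
```

```text
14.55 [-0.32466237 -0.0786899   0.10972281]
the job is handed in; nothing more can be done
None
```

The chuck is locked on the spindle, and I handed the job in at 14.55 s.

- **Push home:** With closed fingers on the bar I pushed the chuck towards the headstock. It slid at about 5 N and then stopped, and I held it to about 19 N. The bar centre moved from about lathe y −29.5 mm to −7.5 mm, which matches a travel of 28 mm.
- **Twist:** I then backed off, came round to the robot's side and pushed the bar over towards lathe +x. It turned at about 2 N until it hit the stop, and I held it to about 14 N. The bar tip measured x −43 mm before and +43 mm after, so the lean is mirrored as expected for 0.8 rad. The bar's y stayed at home, between −7 and −8 mm.
- **Last checks:** The robot is clear, about 0.3 m from the chuck, with wrist force near zero. In the top view the collet, blank, tool rest and magnifier are at the same pixels as at the start.
- **Disagreement:** The side camera put the bar 2 to 4 mm further to −y than the top camera. It sees mostly the front of the bar, and its calibration is only good to 2 mm. The push stop and the twist turning freely both confirm the chuck is home.

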